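# Set the fold-out foot of the examination lamp

## Task

At the nurses' desk, swing the lamp's fold-out stabiliser foot out until it clicks into its end detent. Then draw its spring-loaded sliding leg out until the leg's yellow rim line is level with the red length mark, the orange cam lever still open, and while holding the leg there close the lever fully against it. Finish still holding the leg at the mark with the lever closed: do not let go, and do not push the stamp, jar, glue bottle or thermometer about.

Things in the scene. Friction and masses are not known exactly. Their poses are not given: they have to be found in the camera images.
- lamp_stand: Heavy white lamp base, fixed, 18 mm high. Origin on the desk under the foot's vertical hinge axis. Base plate covers x -105 to 105, y 25 to 185 mm; an 18 mm column at x 60, y 140 mm rises to 0.29 m, its arm to 0.32 m, carrying a shade (90 mm wide, underside 253 mm up) over x 90, y 250 mm. The foot folds towards the stand's -x and swings out to its -y.
- hinge (a point): Point on the foot's vertical hinge axis, 45 mm above the desk, the middle height of the leg. The steel knuckle there has radius 19 mm.
- foot_swing (a joint): Foot's swing, rad, anticlockwise from above: 0 folded, 1.571 fully out at its stop. Foot's outward bearing = stand yaw + pi + this. Starts 0.3 to 0.8; stays where left (friction 0.15 N m). A sprung plunger resists (up to about 0.2 N m more) from about 1.1 to 1.34, then pushes it on towards the stop. Seated: within 6 degrees of the stop (above 1.46).
- leg_slide (a joint): How far the sliding leg is drawn outward along the foot, m: 0 to 0.075. A spring always pulls it back to 0 (2.5 N at 0, about 3.7 N at 0.075): it must be held anywhere else. The closed lever alone does not stand in for the hand.
- rim (a point): On the foot's centre line, 66 mm above the desk, at the plane of the sliding leg's inner rim, where a yellow line crosses the top of its black collar; 75 mm from the hinge axis when leg_slide is 0; moves with the leg. Its x axis points outward along the foot, y towards the lever side.
- mark (a point): Red length mark: bar 4 mm long, 30 mm wide, on a narrow black gauge strip (8 mm wide, 64 to 67 mm up, 10 to 160 mm from the hinge axis) over the foot's centre line. The point is the bar's middle, 66 mm up (top 70 mm), 105 to 138 mm from the hinge axis. Swings with the foot, not drawn with the leg; clamped, does not shift.
- leg_end: The sliding leg. Origin on the desk under the rim, x outward, y to the lever side (leading as the foot swings out). In mm: black collar x 0 to 22, y -13 to 17; aluminium tube x 20 to 85, y -9 to 9, z 32 to 58; white crossbar x 85 to 97, y -40 to 55, z 3 to 60. Free space both sides of the tube between collar and crossbar: fingers there can push the crossbar outward.
- crossbar (a point): Middle of the crossbar's inner face (the face towards the hinge), on the tube's centre line, 45 mm above the desk; 85 mm outward of the rim.
- cam_lever (a joint): Orange lever's angle, rad: 0 closed (its stop; parallel to the tube, outer face 19 mm from the tube's centre line), positive open, out to the leg's +y side; starts 0.3 to 0.42. About 1 N at the tip moves it; stays where left. Tube and closed lever together are 28 mm wide (leg's y -9 to 19). Closed: below 0.08; open: above 0.2.
- lever_tip (a point): Free end of the lever, 66 mm from its vertical pivot (pivot at x 11, y 16 mm of the leg), 45 mm above the desk; lever 6 mm thick, 20 mm high (z 35 to 55 mm).
- stamp: Black rubber stamp with clear ball handle, 38 x 38 x 60 mm, origin under its middle. Leave alone.
- jar: Small glass jar with black cap, 48 mm wide, 75 mm high, origin under its middle. Leave alone.
- glue: Green bottle with white cap, 30 mm wide, 85 mm high, origin under its middle. Leave alone.
- thermometer: White forehead thermometer lying down, grip 32 x 100 mm along y, head to +x, 34 mm high, origin under the grip's middle. Leave alone.

How it is judged:
By the outcome, as a careful person would: the job done as asked, in the order asked, and still so for the second after the job is handed in, while the arm keeps its last pose, push and grip.
It also fails if it takes over 48 s, if anything falls off the work surface, if the arm or the gripper's body presses on something with over 40 N, if the wrist force passes 120 N, or if a joint passes its speed limit or range.

## Robot

A 7-joint arm with a two-finger parallel gripper is mounted at the origin on the work surface. World frame = base frame: x ahead of the robot, y to its left, z up, the work surface at z = 0. Lengths are in m, angles in rad, forces in N, time in s.
With the tool pointing down it reaches from about 0.425 to 0.825 m from the base axis. Payload 3.6 kg.
Tool frame: the origin (TCP) lies midway between the tips of the shut fingers; the grasp point (between the pads) lies 19 mm behind it (manip.hold_point_z is the distance from the TCP to the grasp point, in m); z points along the fingers, y is the line along which they close (so a half turn about z gives the same grasp; the last joint's range is limited). The gripper opens to 85 mm and grips with 20 to 120 N. Pads are 22 mm wide; open, the fingers measure 114 mm over their backs; the gripper's body (76 mm by 85 mm) begins 54 mm behind the grasp point. The pads swing forward as they close: fully open they stand 13 mm farther back than shut.
Start: joints at [-1.258, 0.615, -0.013, 1.423, 0.008, 1.103, -0.04], TCP at [0.217, 0.613, 0.231] pointing down, gripper open.
Joint ranges: [-3.12, 3.12], [-0.3, 2.06], [-1.34, 1.32], [0.26, 2.42], [-1.36, 4.5], [0.01, 1.98], [-2.84, 2.84]. Speed limits (rad/s): [2.79, 2.79, 3.14, 3.14, 3.14, 3.14, 3.14].

## Interface

Orientations are given as a 3x3 rotation matrix whose columns are the frame's x, y, z axes.
In Python, from plant import manip gives the robot as it stands.
- The arm moves only by the tool drive_tool, never from a script. Its argument "increments" is a list of rows, each a list of 3 entries, a list of its own where there are three numbers: the shift along the world's x, y, z in cm, then the turn, a rotation vector about the world's x, y, z in degrees, then the opening, from 0 (shut) to 1 (fully open). A call has 1 to 5 rows; each row is the pose to reach, as a shift and turn from the pose commanded when the call began; what a row does not reach only later rows make up. A row lasts 1/12 s, in which the tool goes at most 41.7 mm and 7.16 degrees, less where a joint would pass 70% of its speed; a pose out of reach is approached as far as the arm can. A call with a gripper value outside its range is refused whole. The fingers move at their own pace and stop on an object; "newtons" is the grip in N (left out, the last holds). Time passes only in rows, so rows that repeat a pose let the fingers close. It gives the time, the measured TCP pose, the force, the opening and the grip force at its end, in the units of the state.
- manip.get_obs(): the state, without advancing time (a new reading comes with each control period).
- manip.grab_frame(name): name is "side" or "top"; returns a dict with "pixels" (400x640x3 uint8, red, green, blue), "fov_y" (degrees; the focal length in pixels is half the picture's height over the tangent of half this angle, whatever the lens; pixels are square), "cx", "cy" (the principal point, pixels), "k1" (the pictures are not rectified: a ray, as slopes to the right and down, at radius r is drawn at 1 + k1 r^2 times it, then the intrinsics apply), "xyz" and "orientation" of the camera in the world. Camera axes: x right, y down, z forward; pixel columns grow to the right and rows downward; lengths in m; the calibration is good to about 2 mm. A picture is of the moment at which its call begins. There is no depth.
- manip.sign_off(): hands the job in; it is judged then, once.
The state is a dict: "clock": time; "qpos": joint angles; "joint_velocities": joint speeds; "tau": joint torques, N m; "position": TCP position; "ee_rot": TCP orientation; "wrist_force": force on the tool from outside, world axes, zero at the start; "moment": the same for the moment, N m; "opening": opening from 0.0 (shut) to 1.0 (fully open); "grip_force": force on a finger pad.
Only numpy, scipy, OpenCV 4.12 (cv2) and the standard library are available. Lean on these libraries where they do the work, as an engineer would, in place of code of your own. Each camera call takes 0.05 s, during which the arm holds its last target. There are 200 camera calls.

## Working session

There is one attempt and no reset: what is moved stays moved. The work goes in short steps, Python scripts to look and compute and a tool call to move; the robot and the scene stay as the last step left them, time stands still between calls to the robot, and variables do not carry over. Pictures are saved under pics/ and viewed, at most 10 in all, crops included, and the job is handed in when it is done.

Besides the shell and the picture viewer there is one more tool, called after "Call:" as a command line: name --argument value ..., lists and objects as JSON in quotes. drive_tool: Moves the arm, as the interface text tells. Its arguments: {"type":"object","properties":{"increments":{"type":"array"},"newtons":{"type":"number"}},"required":["increments"]}

```bash
mkdir -p pics; ls
cat > h.py <<'E'
import numpy as np, cv2
from plant import manip
def cam(n, save=None):
    f=manip.grab_frame(n); 
    if save: cv2.imwrite(save, f["pixels"][:,:,::-1])
    return f
def K(f):
    F=200/np.tan(np.radians(f["fov_y"])/2); return F
def ray(f,u,v):
    F=K(f); d=np.array([(u-f["cx"])/F,(v-f["cy"])/F]); s=d.copy()
    for _ in range(30): s=d/(1+f["k1"]*(s@s))
    r=np.array(f["orientation"])@np.array([s[0],s[1],1]); return np.array(f["xyz"]),r/np.linalg.norm(r)
def onz(f,u,v,z):
    o,r=ray(f,u,v); return o+r*(z-o[2])/r[2]
def tri(f,p,g,q):
    o1,r1=ray(f,*p);o2,r2=ray(g,*q)
    A=np.stack([r1,-r2],1); t=np.linalg.lstsq(A,o2-o1,rcond=None)[0]
    a=o1+r1*t[0];b=o2+r2*t[1]; return (a+b)/2,np.linalg.norm(a-b)
def proj(f,P):
    c=np.array(f["orientation"]).T@(np.array(P)-np.array(f["xyz"])); s=c[:2]/c[2]; s=s*(1+f["k1"]*(s@s))
    return s*K(f)+[f["cx"],f["cy"]]
E
python3 - <<'E'
from h import *
for n in("top","side"):
    f=cam(n,f"pics/{n}0.png"); print({k:np.round(v,4).tolist() for k,v in f.items() if k!="pixels"})
o=manip.get_obs(); print({k:np.round(v,3).tolist() for k,v in o.items()}, manip.hold_point_z)
E
```

```text
pics
{'fov_y': 54.8446, 'cx': 314.3917, 'cy': 196.9783, 'k1': -0.0959, 'xyz': [0.4008, -0.0408, 0.7831], 'orientation': [[-0.0269, -0.9818, 0.1881], [-0.9995, 0.0294, 0.0107], [-0.016, -0.1877, -0.9821]]}
{'fov_y': 52.6892, 'cx': 319.709, 'cy': 201.3823, 'k1': -0.055, 'xyz': [0.2556, -0.507, 0.5861], 'orientation': [[0.8644, -0.3244, 0.3842], [-0.5026, -0.5808, 0.6403], [0.0154, -0.7466, -0.6651]]}
{'clock': 0.1, 'qpos': [-1.257, 0.616, -0.013, 1.425, 0.008, 1.103, -0.04], 'joint_velocities': [-0.001, -0.004, 0.001, -0.006, 0.002, 0.0, 0.001], 'tau': [0.001, -47.038, 0.26, -17.157, 0.01, 0.006, -0.0], 'position': [0.216, 0.612, 0.23], 'ee_rot': [[-0.943, 0.333, -0.001], [0.333, 0.943, -0.002], [-0.0, -0.002, -1.0]], 'wrist_force': [-0.225, 0.04, -0.362], 'moment': [-0.03, -0.016, 0.01], 'grip_force': 0.0, 'opening': 1.001} 0.0187
```

View pics/top0.png

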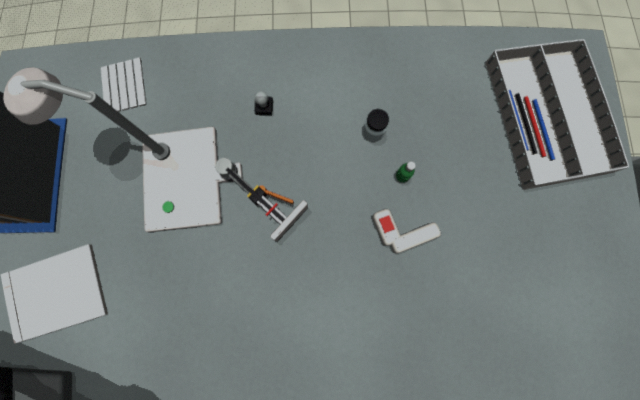

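View pics/side0.png

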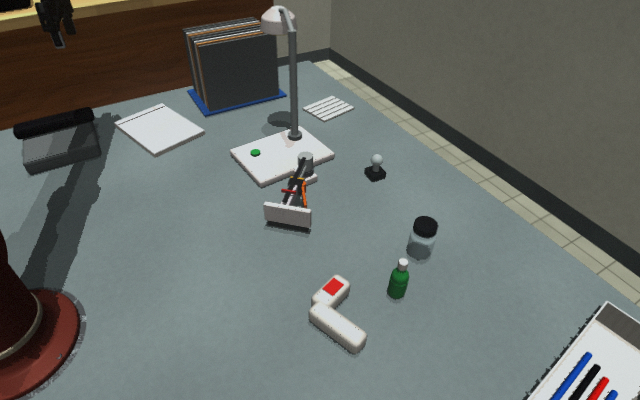

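The top view shows the foot hinge at about (224,166). The leg points down-right to the crossbar at (290,221), the orange lever is at (277,194), the red mark at (270,210), and the base is on the left. The side view shows the same parts, with the hinge at (306,160) and the crossbar at (288,215). Next I'll zoom in and segment by colour.

Run:
```python
from h import *
ims=[]
F={}
for n,(x,y) in (("top",(205,140)),("side",(250,140))):
    f=cam(n);F[n]=f
    im=f["pixels"][:,:,::-1]
    ims.append(cv2.resize(im[y:y+110,x:x+115],None,fx=3.47,fy=3.47,interpolation=cv2.INTER_CUBIC))
    h=cv2.cvtColor(f["pixels"],cv2.COLOR_RGB2HSV)
    for c,lo,hi in(("red",(0,150,90),(6,255,255)),("orange",(8,150,90),(17,255,255)),("yellow",(22,120,90),(34,255,255)),("green",(45,120,60),(75,255,255))):
        m=cv2.inRange(h,lo,hi); m[:, 480:]=0; m[:50]=0
        k,l,s,ce=cv2.connectedComponentsWithStats(m)
        print(n,c,[(s[i].tolist(),ce[i].round(1).tolist()) for i in range(1,k) if s[i][4]>3])
cv2.imwrite("pics/z0.png",np.hstack(ims))
```

```text
top red [([266, 204, 11, 11, 26], [271.1, 209.2]), ([380, 217, 14, 15, 131], [386.4, 223.8])]
top orange [([260, 186, 33, 17, 103], [275.6, 194.8])]
top yellow [([254, 186, 5, 5, 12], [255.6, 187.6]), ([248, 193, 3, 4, 10], [249.0, 194.5])]
top green [([399, 164, 15, 16, 94], [405.6, 172.0]), ([163, 202, 10, 10, 76], [167.7, 206.5])]
side red [([282, 189, 14, 4, 22], [288.0, 190.2]), ([323, 278, 20, 17, 184], [332.7, 286.2]), ([0, 294, 77, 106, 1890], [45.3, 351.0]), ([22, 368, 4, 3, 4], [23.5, 369.2])]
side orange [([301, 181, 5, 26, 75], [303.5, 192.5])]
side yellow []
side green [([251, 149, 9, 7, 46], [255.0, 151.8]), ([390, 268, 19, 30, 348], [399.2, 282.2])]
```

View pics/z0.png

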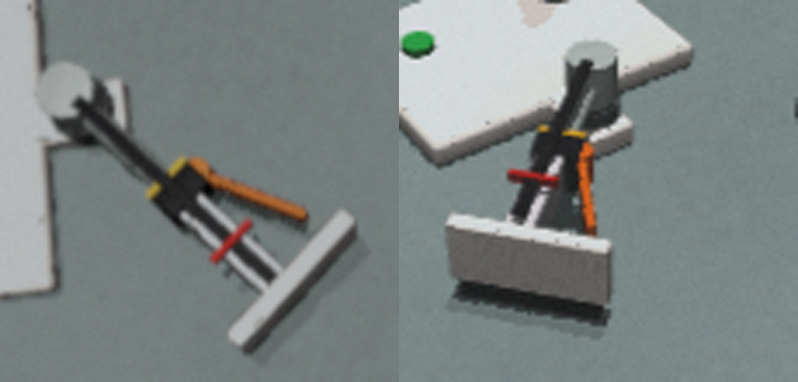

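The crops show these top-view pixels: knuckle centre (224.6,166.8), red bar centre (271,209), crossbar running from (272,236) to (306,202). In the side view the knuckle top is at (305.6,155.8). Now I'll triangulate.

Run:
```python
from h import *
np.set_printoptions(precision=4,suppress=True)
f=cam("top");g=cam("side")
T=lambda x,y:(205+x/3.47,140+y/3.47)
S=lambda x,y:(250+(x-399)/3.47,140+y/3.47)
print("hinge",tri(f,T(67,93),g,S(592,55)))
print("red",tri(f,(271.1,209.2),g,(288,190.2)))
print("red ends",tri(f,T(215,259),g,S(509,175)),tri(f,T(250,224),g,S(557,180)))
print("xbar top ends", onz(f,*T(237,342),.06), onz(f,*T(351,217),.06))
print("lever tip",tri(f,T(305,215),g,S(592,230)),onz(f,*T(305,215),.055))
print("collar yellow",onz(f,255.6,187.6,.066),onz(f,249,194.5,.066))
print("base corners z18",[onz(f,*p,.018) for p in((147,231),(219.5,224),(214.5,128),(143,136))])
print("column base",onz(f,162,152,.02))
print("stamp",onz(f,264,107,.0),"jar",onz(f,377,133,0))
P=tri(f,T(67,93),g,S(592,55))[0];R=tri(f,(271.1,209.2),g,(288,190.2))[0]
d=(R-P)[:2];print("dist",np.linalg.norm(d),np.degrees(np.arctan2(d[1],d[0])))
```

```text
hinge (array([0.6039, 0.14  , 0.0662]), np.float64(0.0019064623229813362))
red (array([0.516 , 0.049 , 0.0701]), np.float64(0.0008995616886062663))
red ends (array([0.5062, 0.0573, 0.0675]), np.float64(0.0011307788345592852)) (array([0.5256, 0.0374, 0.0702]), np.float64(0.0012485557229406808))
xbar top ends [0.4621 0.0464 0.06  ] [ 0.529  -0.0169  0.06  ]
lever tip (array([0.5327, 0.0088, 0.0514]), np.float64(0.0006633748619732133)) [0.5318 0.0087 0.055 ]
collar yellow [0.5598 0.0789 0.066 ] [0.5467 0.0916 0.066 ]
base corners z18 [array([0.4869, 0.311 , 0.018 ]), array([0.4977, 0.1602, 0.018 ]), array([0.7028, 0.1756, 0.018 ]), array([0.6918, 0.3323, 0.018 ])]
column base [0.6533 0.2867 0.02  ]
stamp [ 0.7543  0.0725 -0.    ] jar [ 0.6863 -0.1701  0.    ]
dist 0.12647402801600735 -134.02154420719043
```

Call:
drive_tool --increments '[[[1.54,-2.98,0],[0,0,-5.7],1],[[3.08,-5.96,0],[0,0,-11.4],1],[[4.62,-8.93,0],[0,0,-17.1],1],[[6.16,-11.91,0],[0,0,-22.8],1],[[7.7,-14.89,0],[0,0,-28.5],1]]'

```text
clock: 0.72
position: [0.2941, 0.4624, 0.2314]
ee_rot: [[-0.666, 0.746, 0.0], [0.746, 0.666, 0.0], [0.0, 0.0, -1.0]]
wrist_force: [-0.4, -0.1, 0.2]
opening: 1.002
grip_force: 0.0
```

Call:
drive_tool --increments '[[[1.54,-2.98,0],[0,0,-5.7],1],[[3.08,-5.96,0],[0,0,-11.4],1],[[4.62,-8.93,0],[0,0,-17.1],1],[[6.16,-11.91,0],[0,0,-22.8],1],[[7.7,-14.89,0],[0,0,-28.5],1]]'

```text
clock: 1.13
position: [0.3711, 0.3136, 0.2316]
ee_rot: [[-0.229, 0.973, 0.0], [0.973, 0.229, 0.001], [0.001, 0.0, -1.0]]
wrist_force: [0.4, -0.5, 0.1]
opening: 1.0
grip_force: 0.0
```

Call:
drive_tool --increments '[[[1.54,-2.98,0],[0,0,-5.7],1],[[3.08,-5.96,0],[0,0,-11.4],1],[[4.62,-8.93,0],[0,0,-17.1],1],[[6.16,-11.91,0],[0,0,-22.8],1],[[7.7,-14.89,0],[0,0,-28.5],1]]'

```text
clock: 1.55
position: [0.4481, 0.1648, 0.2316]
ee_rot: [[0.263, 0.965, 0.001], [0.965, -0.263, 0.001], [0.001, 0.0, -1.0]]
wrist_force: [1.2, -0.5, -0.0]
opening: 1.0
grip_force: 0.0
```

Call:
drive_tool --increments '[[[1.54,-2.98,0],[0,0,-5.7],1],[[3.08,-5.96,0],[0,0,-11.4],1],[[4.62,-8.93,0],[0,0,-17.1],1],[[6.16,-11.91,0],[0,0,-22.8],1],[[7.7,-14.89,0],[0,0,-28.5],1]]'

```text
clock: 1.97
position: [0.5252, 0.016, 0.2315]
ee_rot: [[0.691, 0.723, 0.0], [0.723, -0.691, 0.001], [0.001, -0.0, -1.0]]
wrist_force: [0.2, 0.3, 0.0]
opening: 1.0
grip_force: 0.0
```

Call:
drive_tool --increments '[[[0,0.1,-3.3],[0,0,0],1],[[0,0.1,-6.6],[0,0,0],1],[[0,0.1,-9.9],[0,0,0],1],[[0,0.1,-13.2],[0,0,0],1],[[0,0.1,-13.2],[0,0,0],1]]'

```text
clock: 2.38
position: [0.5202, 0.0189, 0.094]
ee_rot: [[0.688, 0.726, -0.012], [0.726, -0.688, 0.0], [-0.008, -0.009, -1.0]]
wrist_force: [-0.9, 0.4, -0.9]
opening: 0.999
grip_force: 0.0
```

Run:
```python
from h import *
ims=[]
for n,(x,y) in (("top",(205,120)),("side",(230,110))):
    im=cam(n)["pixels"][:,:,::-1]
    ims.append(cv2.resize(im[y:y+150,x:x+115],None,fx=3.47,fy=3.47,interpolation=cv2.INTER_CUBIC))
cv2.imwrite("pics/z1.png",np.hstack(ims))
```

```text
(no output)
```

View pics/z1.png

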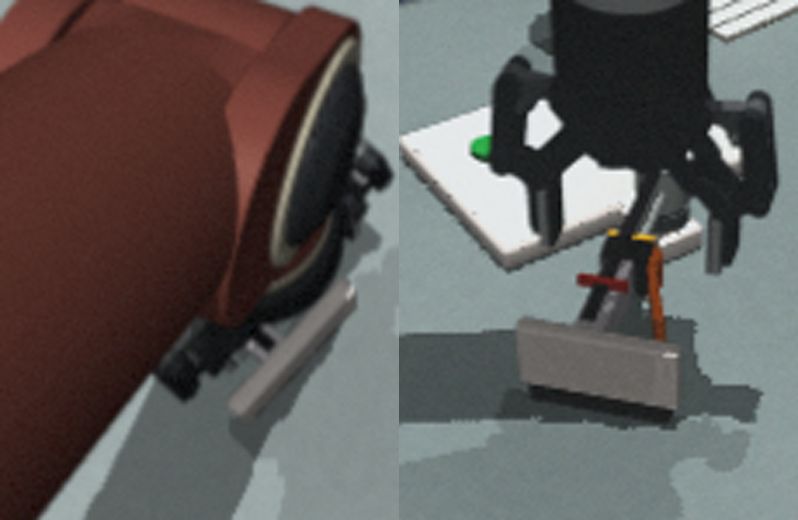

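The top view is covered by the arm. The side view shows the open fingers above the leg, tips at about (273,180) and (320,188), with the lever and red bar between them.

Run:
```python
from h import *
np.set_printoptions(precision=4,suppress=True)
o=manip.get_obs();print(o["position"],o["ee_rot"],o["wrist_force"])
g=cam("side");H=np.array([.604,.140]);b=np.radians(-133.5);u=np.array([np.cos(b),np.sin(b)]);v=np.array([-u[1],u[0]])
for n,p in(("L",(273.5,180)),("R",(320.5,188))):
    for z in(.10,.112):
        q=onz(g,*p,z)[:2]-H;print(n,z,q@u,q@v)
q=np.array(o["position"])[:2]-H;print(q@u,q@v)
```

```text
[0.5244 0.0181 0.0991] [[ 0.688   0.7257 -0.0017]
 [ 0.7257 -0.688  -0.0002]
 [-0.0013 -0.0011 -1.    ]] [ 0.6207 -0.3318  0.3045]
L 0.1 0.13827658885132416 -0.026029923219507554
L 0.112 0.152368947870725 -0.020632120158972398
R 0.1 0.1392300067693573 0.06693054409626911
R 0.112 0.1532988316651367 0.07003371529774789
0.14321115041545282 0.026136619503150438
```

Call:
drive_tool --increments '[[[0,0,-2],[0,0,0],1],[[0,0,-4],[0,0,0],1],[[0,0,-6],[0,0,0],1],[[0,0,-7.5],[0,0,0],1],[[0,0,-8.3],[0,0,0],1]]'

```text
clock: 2.95
position: [0.526, 0.0184, 0.0172]
ee_rot: [[0.688, 0.726, 0.003], [0.726, -0.688, 0.0], [0.002, 0.002, -1.0]]
wrist_force: [0.2, 0.4, 0.2]
opening: 0.998
grip_force: 0.0
```

Run:
```python
from h import *
np.set_printoptions(precision=4,suppress=True)
o=manip.get_obs();print(o["position"],o["wrist_force"])
H=np.array([.604,.140]);T=np.array([.5245,.0180])
# arc plan: bearings, c (v offset), r
for b,c in((-133.5,33),(-127.5,33),(-121.5,33),(-115.5,33),(-109.5,33),(-103.5,33),(-97.5,33),(-92,33),(-87.5,33),(-85,33)):
    a=np.radians(b);u=np.array([np.cos(a),np.sin(a)]);v=np.array([-u[1],u[0]])
    P=H+.1435*u+c/1000*v; print(b,(P-T)*100)
```

```text
[0.526  0.0184 0.0172] [0.1543 0.3867 0.1924]
-133.5 [ 0.4658 -0.4807]
-127.5 [ 1.8323 -1.1935]
-121.5 [ 3.2659 -1.7596]
-115.5 [ 4.7507 -2.1728]
-109.5 [ 6.2706 -2.4285]
-103.5 [ 7.8089 -2.5239]
-97.5 [ 9.3487 -2.458 ]
-92 [10.7472 -2.2564]
-87.5 [11.8728 -1.9924]
-85 [12.4881 -1.8078]
```

Call:
drive_tool --increments '[[[0.47,-0.48,0],[0,0,0],1],[[1.15,-0.85,0],[0,0,3],1],[[1.83,-1.19,0],[0,0,6],1],[[2.54,-1.48,0],[0,0,9],1],[[3.27,-1.76,0],[0,0,12],1]]'

```text
clock: 3.37
position: [0.5588, 0.0004, 0.0183]
ee_rot: [[0.52, 0.854, 0.002], [0.854, -0.52, 0.0], [0.001, 0.002, -1.0]]
wrist_force: [-0.3, 0.7, -0.8]
opening: 0.999
grip_force: 0.6
```

Call:
drive_tool --increments '[[[0.74,-0.22,0],[0,0,3],1],[[1.48,-0.41,0],[0,0,6],1],[[2.24,-0.56,0],[0,0,9],1],[[3.0,-0.67,0],[0,0,12],1],[[3.0,-0.67,0],[0,0,12],1]]'

```text
clock: 3.78
position: [0.5901, -0.0069, 0.0186]
ee_rot: [[0.333, 0.943, 0.005], [0.943, -0.333, -0.001], [0.001, 0.005, -1.0]]
wrist_force: [-0.1, -0.9, 0.8]
opening: 1.005
grip_force: 0.0
```

Run:
```python
from h import *
o=manip.get_obs();print(o["position"],o["wrist_force"])
im=cam("side")["pixels"][:,:,::-1]
cv2.imwrite("pics/s2.png",cv2.resize(im[100:270,220:430],None,fx=3.47,fy=3.47,interpolation=cv2.INTER_CUBIC))
```

```text
[ 0.59010871 -0.00691389  0.01855242] [-0.10401408 -0.92302861  0.7502344 ]
```

View pics/s2.png

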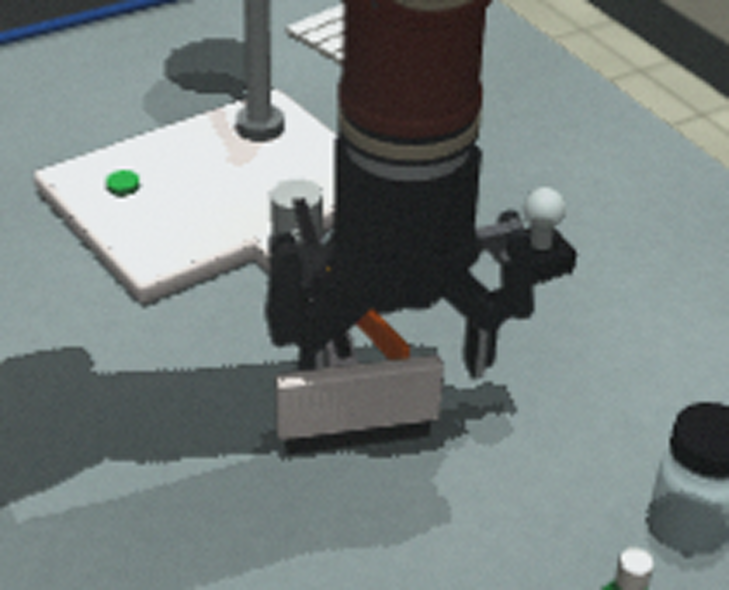

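The side view shows the foot following the left finger, with the lever still open and the stamp clear of the right finger. I'll continue the swing.

Call:
drive_tool --increments '[[[0.77,-0.06,0],[0,0,3],1],[[1.54,-0.1,0],[0,0,6],1],[[2.31,-0.08,0],[0,0,9],1],[[3.08,-0.03,0],[0,0,12],1],[[3.8,0.05,0],[0,0,15],1]]'

```text
clock: 4.25
position: [0.6246, -0.0058, 0.0176]
ee_rot: [[0.077, 0.997, -0.001], [0.997, -0.077, -0.0], [-0.0, -0.001, -1.0]]
wrist_force: [-3.0, 0.1, 0.5]
opening: 0.998
grip_force: 1.0
```

Call:
drive_tool --increments '[[[0.68,0.12,0],[0,0,2.5],1],[[1.3,0.25,0],[0,0,5],1],[[1.8,0.39,0],[0,0,7],1],[[2.42,0.57,0],[0,0,9.5],1],[[2.42,0.57,0],[0,0,9.5],1]]'

```text
clock: 4.67
position: [0.6511, 0.0001, 0.0173]
ee_rot: [[-0.088, 0.996, 0.003], [0.996, 0.088, -0.0], [-0.001, 0.003, -1.0]]
wrist_force: [-0.1, -0.2, -0.8]
opening: 1.003
grip_force: 0.0
```

Run:
```python
from h import *
o=manip.get_obs();print(o["position"],o["wrist_force"],o["ee_rot"][:,1])
im=cam("side")["pixels"][:,:,::-1]
cv2.imwrite("pics/s3.png",cv2.resize(im[100:270,220:430],None,fx=3.47,fy=3.47,interpolation=cv2.INTER_CUBIC))
```

```text
[6.51118668e-01 7.62716442e-05 1.73309866e-02] [-0.08898268 -0.16734041 -0.80836312] [0.99609431 0.08824178 0.00308484]
```

View pics/s3.png

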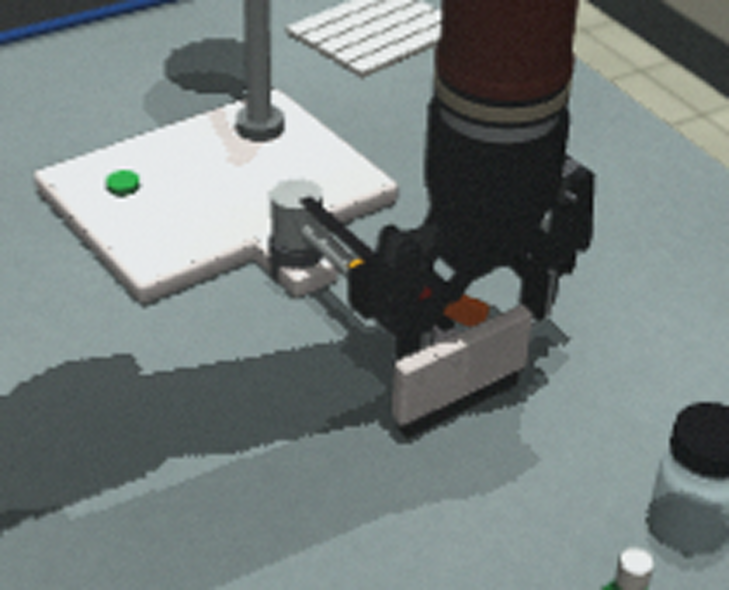

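The foot looks fully out with no contact force. The lever is open, and the rim's yellow line shows at crop (356,264). Next I'll draw the leg most of the way and look again.

Call:
drive_tool --increments '[[[0.1,-1.1,0],[0,0,0],1],[[0.2,-2.2,0],[0,0,0],1],[[0.3,-3.3,0],[0,0,0],1],[[0.39,-4.4,0],[0,0,0],1],[[0.39,-4.4,0],[0,0,0],1]]'

```text
clock: 5.13
position: [0.6537, -0.0489, 0.0167]
ee_rot: [[-0.082, 0.997, 0.001], [0.997, 0.082, -0.003], [-0.003, 0.001, -1.0]]
wrist_force: [0.7, 1.9, 0.4]
opening: 1.005
grip_force: 1.3
```

Run:
```python
from h import *
o=manip.get_obs();print(o["position"],o["wrist_force"],o["ee_rot"][:,1])
f=cam("top");g=cam("side")
t=f["pixels"][130:210,190:290,::-1];s=g["pixels"][145:250,290:390,::-1]
cv2.imwrite("pics/s4.png",np.hstack([cv2.resize(t,(400,420),interpolation=cv2.INTER_CUBIC),cv2.resize(s,(400,420),interpolation=cv2.INTER_CUBIC)]))
```

```text
[ 0.6537054  -0.04892632  0.01666241] [0.73944504 1.8679227  0.35663341] [0.99659361 0.08246307 0.00100632]
```

View pics/s4.png

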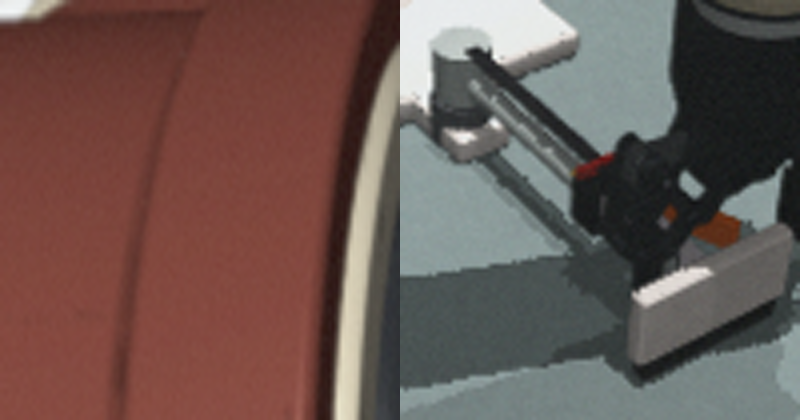

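The side view shows the leg drawn, with the red bar at crop (595,163) right at the collar's inner edge, and the crossbar's top corners at crop (637,302) and (793,232). I'll compute how much draw remains.

Run:
```python
from h import *
np.set_printoptions(precision=4,suppress=True)
g=cam("side");H=np.array([.604,.140])
p3=lambda x,y:(220+x/3.47,100+y/3.47); p4=lambda x,y:(290+(x-400)/4,145+y/4)
a=np.radians(-84.9);u=np.array([np.cos(a),np.sin(a)]);v=np.array([-u[1],u[0]])
def show(n,p,z):
    q=onz(g,*p,z)[:2]-H;print(n,z,"r %.4f v %.4f"%(q@u,q@v))
show("xbarL before",p3(399,374),.06);show("xbarR before",p3(527,315),.06)
show("xbarL now",p4(637,302),.06);show("xbarR now",p4(792,230),.06)
show("yellow before",p3(354,264),.066)
show("red now L end",p4(577,173),.069)
show("red now mid",p4(595,164),.069)
show("collar inner left now",p4(575,182),.064)
for r in(.11,.115,.12,.1265): print(r,[proj(g,np.r_[H+r*u+w*v,.066]) for w in(-.013,0)])
im=g["pixels"]
for y in range(181,199): print(y,[tuple(im[y,x].tolist()) for x in range(330,346,1)])
```

```text
xbarL before 0.06 r 0.1677 v -0.0432
xbarR before 0.06 r 0.1692 v 0.0492
xbarL now 0.06 r 0.2108 v -0.0422
xbarR now 0.06 r 0.2143 v 0.0521
yellow before 0.066 r 0.0795 v -0.0110
red now L end 0.069 r 0.1283 v -0.0159
red now mid 0.069 r 0.1278 v -0.0042
collar inner left now 0.064 r 0.1287 v -0.0172
0.11 [array([329.9413, 184.0913]), array([335.0464, 181.8352])]
0.115 [array([331.4027, 185.3827]), array([336.5163, 183.1094])]
0.12 [array([332.8749, 186.6837]), array([337.9969, 184.393 ])]
0.1265 [array([334.8051, 188.3896]), array([339.9379, 186.0758])]
181 [(100, 110, 110), (78, 87, 88), (47, 51, 52), (34, 37, 39), (39, 38, 39), (35, 31, 36), (34, 36, 39), (71, 76, 78), (121, 136, 136), (134, 148, 148), (136, 150, 151), (134, 149, 149), (138, 151, 150), (66, 75, 75), (32, 36, 34), (26, 29, 29)]
182 [(74, 77, 74), (92, 98, 97), (77, 85, 85), (49, 57, 55), (37, 38, 38), (35, 36, 36), (33, 34, 38), (39, 38, 40), (69, 73, 75), (121, 138, 135), (138, 150, 149), (137, 147, 148), (136, 141, 138), (63, 66, 65), (24, 25, 27), (25, 30, 29)]
183 [(77, 81, 82), (69, 72, 72), (90, 97, 95), (101
[... 3000 characters left out ...]
96 [(136, 150, 152), (138, 151, 153), (67, 74, 75), (19, 24, 23), (23, 24, 26), (24, 26, 25), (26, 27, 27), (25, 28, 28), (25, 29, 28), (36, 35, 38), (40, 41, 42), (31, 33, 36), (26, 28, 29), (30, 31, 31), (28, 31, 31), (27, 29, 31)]
197 [(124, 139, 138), (137, 151, 152), (62, 70, 71), (27, 30, 30), (28, 29, 30), (27, 30, 29), (26, 29, 30), (25, 28, 29), (26, 27, 26), (41, 43, 43), (36, 37, 37), (27, 32, 30), (26, 27, 30), (29, 30, 31), (25, 27, 32), (28, 32, 32)]
198 [(73, 81, 82), (124, 138, 137), (67, 75, 75), (30, 32, 33), (23, 29, 29), (25, 28, 27), (25, 28, 27), (24, 25, 23), (23, 25, 27), (38, 41, 41), (31, 33, 32), (29, 31, 32), (26, 30, 30), (28, 29, 29), (31, 31, 31), (30, 33, 34)]
```

Call:
drive_tool --increments '[[[0.03,-0.3,0],[0,0,0],1],[[0.05,-0.6,0],[0,0,0],1],[[0.05,-0.6,0],[0,0,0],1]]'

```text
clock: 5.53
position: [0.6538, -0.0501, 0.0164]
ee_rot: [[-0.088, 0.996, -0.0], [0.996, 0.088, -0.0], [-0.0, -0.0, -1.0]]
wrist_force: [-0.3, 3.7, 1.5]
opening: 1.001
grip_force: 1.8
```

```bash
cat > look.py <<'E'
from h import *
import sys
np.set_printoptions(precision=4,suppress=True)
o=manip.get_obs();H=np.array([.604,.140])
a=np.radians(-84.9);u=np.array([np.cos(a),np.sin(a)]);v=np.array([-u[1],u[0]])
q=o["position"][:2]-H;print("tcp r,v",q@u,q@v,o["position"],o["wrist_force"],o["opening"])
im=np.mean([cam("side")["pixels"].astype(float) for _ in range(6)],0)
np.save(sys.argv[1],im)
c=im[172:202,322:362].clip(0,255).astype(np.uint8)[:,:,::-1]
c=np.clip(c.astype(float)*1.6,0,255).astype(np.uint8)
cv2.imwrite(f"pics/{sys.argv[1]}.png",cv2.resize(c,(800,600),interpolation=cv2.INTER_NEAREST))
R,G,B=im[...,0],im[...,1],im[...,2]
sub=(slice(178,194),slice(328,350))
yel=((G-B)>18)[sub]; ys,xs=np.nonzero(yel); print("yellow",list(zip((xs+328).tolist(),(ys+178).tolist(),(G-B)[sub][yel].round().tolist())))
E
python3 look.py l1
```

```text
tcp r,v 0.193790481610132 0.03265574597140315 [ 0.6538 -0.0501  0.0164] [-0.3247  3.6545  1.55  ] 1.0009127103934352
yellow [(333, 189, 18.0)]
```

View pics/l1.png

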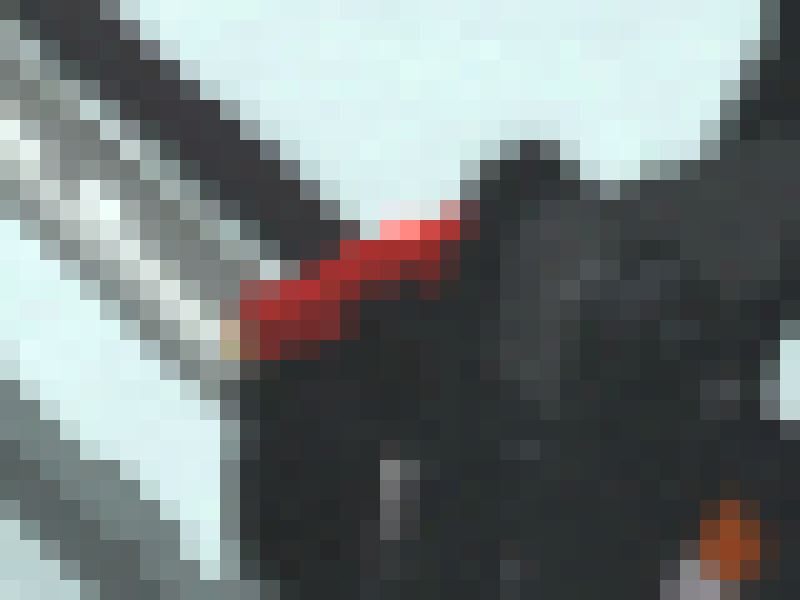

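The zoom shows the red bar's left end at about column 334, rows 186–189. The collar's left edge is at about column 333.7, rows 191–200, with the yellow line nearly hidden just behind the bar. I'll intersect those edges with the side planes to get the gap.

```bash
cat > gap.py <<'E'
from h import *
import sys
np.set_printoptions(precision=2,suppress=True)
f=cam("side");im=np.mean([cam("side")["pixels"].astype(float) for _ in range(6)],0)
H=np.array([.604,.140]);a=np.radians(-84.9);u=np.array([np.cos(a),np.sin(a)]);v=np.array([-u[1],u[0]])
o=manip.get_obs();q=o["position"][:2]-H;print("tcp r,v mm",q@u*1000,q@v*1000,o["wrist_force"])
def onv(c,r,w):
    o,d=ray(f,c,r); t=(w-(o[:2]-H)@v)/(d[:2]@v); p=o+t*d; return (p[:2]-H)@u*1000,p[2]*1000
G=im[...,1];R=im[...,0]
def edge(row,ch,x0,x1,):  # first 50% crossing bg->dark
    s=ch[row,x0:x1]; hi=s[:3].mean(); lo=s[-3:].mean(); m=(hi+lo)/2
    i=np.argmax(s<m); return x0+i-1+(s[i-1]-m)/(s[i-1]-s[i])
C=[(edge(r,G,326,341),r) for r in range(192,200)]
print("collar edge cols",np.array([c for c,_ in C]))
print("rim r",np.array([onv(c,r,-.013) for c,r in C]).T)
red=np.clip((R-G)/ (R-G)[180:192,330:346].max(),0,1)
for r in range(184,192): print(r,red[r,328:347])
for row in(187,188,189):
    s=red[row,328:340]; i=np.argmax(s>.4); c=328+i-1+(.4-s[i-1])/(s[i]-s[i-1]); print("red left",row,c,onv(c,row,-.015))
E
python3 gap.py
```

```text
tcp r,v mm 193.54953059674557 32.79460523358232 [-0.25  3.08  2.13]
collar edge cols [332.69 333.12 332.97 333.33 333.5  333.55 333.6  333.87]
rim r [[120.22 121.79 121.47 122.83 123.55 123.87 124.21 125.25]
 [ 52.05  50.48  47.56  45.82  43.62  41.13  38.64  36.66]]
184 [0.   0.   0.   0.   0.   0.   0.   0.   0.   0.04 0.13 0.8  0.92 0.91
 0.89 0.77 0.26 0.   0.  ]
185 [0.   0.   0.   0.   0.   0.   0.   0.   0.01 0.4  0.86 0.92 0.74 0.7
 0.42 0.49 0.15 0.   0.  ]
186 [0.   0.   0.   0.   0.   0.   0.38 0.54 0.85 0.94 0.79 0.59 0.27 0.19
 0.03 0.07 0.   0.   0.  ]
187 [0.   0.   0.   0.   0.   0.08 0.64 0.89 0.79 0.62 0.58 0.2  0.01 0.
 0.   0.   0.   0.   0.  ]
188 [0.   0.   0.   0.   0.   0.13 0.38 0.56 0.54 0.54 0.52 0.17 0.   0.
 0.   0.   0.   0.   0.  ]
189 [0.   0.   0.   0.   0.   0.03 0.32 0.5  0.27 0.18 0.03 0.   0.   0.
 0.   0.   0.   0.   0.  ]
190 [0.   0.   0.   0.   0.   0.   0.01 0.   0.   0.   0.   0.   0.   0.
 0.   0.   0.   0.   0.  ]
191 [0. 0. 0. 0. 0. 0. 0. 0. 0. 0. 0. 0. 0. 0. 0. 0. 0. 0. 0.]
red left 187 333.57241379310346 (np.float64(124.81688073429089), np.float64(69.40603307913862))
red left 188 334.0988235294118 (np.float64(126.66656366365741), np.float64(68.07116380303957))
red left 189 334.4413793103448 (np.float64(127.92736415737804), np.float64(66.32990685092244))
```

Call:
drive_tool --increments '[[[0.04,-0.4,0],[0,0,0],1],[[0.04,-0.4,0],[0,0,0],1],[[0.04,-0.4,0],[0,0,0],1]]'

```text
clock: 6.43
position: [0.6545, -0.0544, 0.0163]
ee_rot: [[-0.087, 0.996, 0.0], [0.996, 0.087, -0.0], [-0.0, 0.0, -1.0]]
wrist_force: [0.5, 2.9, 1.1]
opening: 1.0
grip_force: 1.5
```

```bash
python3 gap.py; python3 look.py l2 | tail -1
```

```text
tcp r,v mm 197.62962701323568 33.000778894490836 [-0.14  2.42  1.41]
collar edge cols [333.5  334.14 334.7  334.86 334.92 334.87 334.85 334.94]
rim r [[122.87 125.14 127.11 127.8  128.17 128.17 128.28 128.76]
 [ 53.92  52.84  51.56  49.37  46.94  44.23  41.59  39.21]]
184 [0.   0.   0.   0.   0.   0.   0.   0.   0.   0.06 0.22 0.43 0.92 0.99
 0.98 0.72 0.4  0.31 0.08]
185 [0.   0.   0.   0.   0.   0.   0.   0.   0.   0.36 0.93 0.62 0.43 0.38
 0.21 0.25 0.31 0.23 0.04]
186 [0.   0.   0.   0.   0.   0.   0.2  0.29 0.44 0.48 0.41 0.3  0.14 0.1
 0.01 0.07 0.17 0.19 0.06]
187 [0.   0.   0.   0.   0.   0.02 0.28 0.45 0.39 0.32 0.29 0.11 0.   0.
 0.   0.   0.01 0.   0.  ]
188 [0.   0.   0.   0.   0.   0.03 0.16 0.28 0.29 0.28 0.27 0.13 0.01 0.
 0.   0.   0.   0.   0.  ]
189 [0.   0.   0.   0.   0.   0.   0.11 0.25 0.24 0.22 0.16 0.07 0.   0.
 0.   0.   0.   0.   0.  ]
190 [0.   0.   0.   0.   0.   0.   0.04 0.11 0.12 0.07 0.01 0.   0.   0.
 0.   0.   0.   0.   0.  ]
191 [0. 0. 0. 0. 0. 0. 0. 0. 0. 0. 0. 0. 0. 0. 0. 0. 0. 0. 0.]
red left 187 334.7113924050633 (np.float64(128.45823067724334), np.float64(71.90349682168373))
red left 188 324.81391304347824 (np.float64(95.71691273241909), np.float64(46.73959366177816))
red left 189 322.184126984127 (np.float64(86.58011137165238), np.float64(37.69070047981471))
yellow [(344, 186, 23.0), (345, 186, 43.0), (338, 189, 33.0), (339, 189, 19.0), (335, 190, 23.0), (336, 190, 28.0)]
```

Call:
drive_tool --increments '[[[0.04,-0.5,0],[0,0,0],1],[[0.04,-0.5,0],[0,0,0],1],[[0.04,-0.5,0],[0,0,0],1]]'

```text
clock: 7.33
position: [0.6549, -0.0596, 0.0163]
ee_rot: [[-0.087, 0.996, 0.0], [0.996, 0.087, -0.001], [-0.001, 0.0, -1.0]]
wrist_force: [0.3, 2.4, 0.4]
opening: 1.002
grip_force: 1.5
```

```bash
python3 gap.py; python3 look.py l3 | tail -1
```

```text
tcp r,v mm 202.54531036862716 32.931300795799324 [0.3  2.53 1.29]
collar edge cols [333.85 334.92 335.58 336.19 336.46 336.45 336.52 336.61]
rim r [[124.03 127.64 129.96 132.09 133.14 133.27 133.69 134.15]
 [ 54.73  54.61  53.59  52.43  50.5   47.91  45.51  43.14]]
184 [0.   0.   0.   0.   0.   0.   0.   0.   0.   0.06 0.22 0.51 0.93 0.98
 0.97 0.72 0.39 0.3  0.26]
185 [0.   0.   0.   0.   0.   0.   0.03 0.   0.11 0.5  0.94 0.99 0.72 0.62
 0.29 0.25 0.25 0.16 0.16]
186 [0.   0.   0.   0.   0.   0.   0.4  0.56 0.91 1.   0.75 0.38 0.13 0.11
 0.02 0.05 0.04 0.09 0.16]
187 [0.   0.   0.   0.   0.   0.03 0.28 0.89 0.55 0.32 0.31 0.11 0.   0.
 0.   0.   0.07 0.33 0.34]
188 [0.   0.   0.   0.   0.   0.04 0.16 0.28 0.28 0.28 0.26 0.09 0.01 0.
 0.   0.   0.   0.09 0.07]
189 [0.   0.   0.   0.   0.   0.   0.11 0.19 0.16 0.14 0.05 0.06 0.07 0.02
 0.   0.   0.   0.   0.  ]
190 [0.   0.   0.   0.   0.   0.   0.04 0.   0.01 0.08 0.2  0.21 0.16 0.05
 0.   0.   0.   0.   0.  ]
191 [0.   0.   0.   0.   0.   0.   0.   0.   0.11 0.2  0.18 0.08 0.01 0.
 0.   0.   0.   0.   0.  ]
red left 187 334.2013961605585 (np.float64(126.83204143575749), np.float64(70.78815128927896))
red left 188 323.45853658536583 (np.float64(90.98796067089945), np.float64(43.48041401977065))
red left 189 321.35 (np.float64(83.60274948252746), np.float64(35.62855467223114))
yellow [(345, 186, 64.0), (346, 186, 78.0), (347, 186, 94.0), (348, 186, 31.0), (344, 187, 50.0), (345, 187, 128.0), (346, 187, 140.0), (347, 187, 60.0), (338, 189, 29.0), (339, 189, 35.0), (340, 189, 24.0), (336, 190, 18.0), (337, 190, 31.0), (338, 190, 59.0), (339, 190, 62.0), (340, 190, 44.0), (336, 191, 28.0), (337, 191, 61.0), (338, 191, 51.0), (339, 191, 23.0)]
```

Run:
```python
from h import *
f=cam("side");H=np.array([.604,.140]);a=np.radians(-84.9);u=np.array([np.cos(a),np.sin(a)]);v=np.array([-u[1],u[0]])
for n in("l1","l2","l3"):
    im=np.load(n+".npy");R,G,B=im[...,0],im[...,1],im[...,2];w=np.clip(G-B-8,0,None)
    m=np.zeros(w.shape,bool);m[183:194,332:350]=1;ys,xs=np.nonzero(m&(w>8))
    def rv(x,y,z): q=onz(f,x,y,z)[:2]-H;return q@u*1e3,q@v*1e3
    print(n,"yellow r,v,w",[tuple(np.round((*rv(x,y,.066),w[y,x]))) for x,y in zip(xs,ys)])
    if len(xs):
        A=np.array([rv(x,y,.066) for x,y in zip(xs,ys)]);print(" mean r",np.average(A[:,0],weights=w[ys,xs]))
im=np.load("l1.npy");w=np.clip(im[...,0]-im[...,1]-15,0,None);ys,xs=np.nonzero((w>10)); k=(xs>331)&(xs<346)&(ys>180)&(ys<192);xs,ys=xs[k],ys[k]
A=np.array([rv(x,y,.069) for x,y in zip(xs,ys)]);print("red l1 r@69",np.average(A[:,0],weights=w[ys,xs]))
```

```text
l1 yellow r,v,w [(np.float64(126.0), np.float64(-17.0), np.float64(10.0))]
 mean r 125.9904654741858
l2 yellow r,v,w [(np.float64(131.0), np.float64(7.0), np.float64(15.0)), (np.float64(132.0), np.float64(9.0), np.float64(35.0)), (np.float64(129.0), np.float64(-12.0), np.float64(9.0)), (np.float64(131.0), np.float64(-10.0), np.float64(10.0)), (np.float64(132.0), np.float64(-9.0), np.float64(25.0)), (np.float64(133.0), np.float64(-7.0), np.float64(11.0)), (np.float64(131.0), np.float64(-16.0), np.float64(15.0)), (np.float64(132.0), np.float64(-14.0), np.float64(20.0)), (np.float64(133.0), np.float64(-12.0), np.float64(9.0))]
 mean r 131.56981216677895
l3 yellow r,v,w [(np.float64(132.0), np.float64(9.0), np.float64(56.0)), (np.float64(133.0), np.float64(10.0), np.float64(70.0)), (np.float64(134.0), np.float64(12.0), np.float64(86.0)), (np.float64(136.0), np.float64(14.0), np.float64(23.0)), (np.float64(133.0), np.float64(5.0), np.float64(42.0)), (np.float64(135.0), np.float64(7.0), np.float64(120.0)), (np.float64(136.0), np.float64(8.0), np.float64(132.0)), (np.float64(137.0), np.floa
[... 190 characters left out ...]
(21.0)), (np.float64(133.0), np.float64(-7.0), np.float64(27.0)), (np.float64(134.0), np.float64(-6.0), np.float64(16.0)), (np.float64(132.0), np.float64(-14.0), np.float64(10.0)), (np.float64(133.0), np.float64(-12.0), np.float64(23.0)), (np.float64(134.0), np.float64(-11.0), np.float64(51.0)), (np.float64(135.0), np.float64(-9.0), np.float64(54.0)), (np.float64(136.0), np.float64(-7.0), np.float64(36.0)), (np.float64(134.0), np.float64(-16.0), np.float64(20.0)), (np.float64(135.0), np.float64(-14.0), np.float64(53.0)), (np.float64(137.0), np.float64(-13.0), np.float64(43.0)), (np.float64(138.0), np.float64(-11.0), np.float64(15.0))]
 mean r 134.70751787749978
red l1 r@69 126.20228102594704
```

View pics/l3.png

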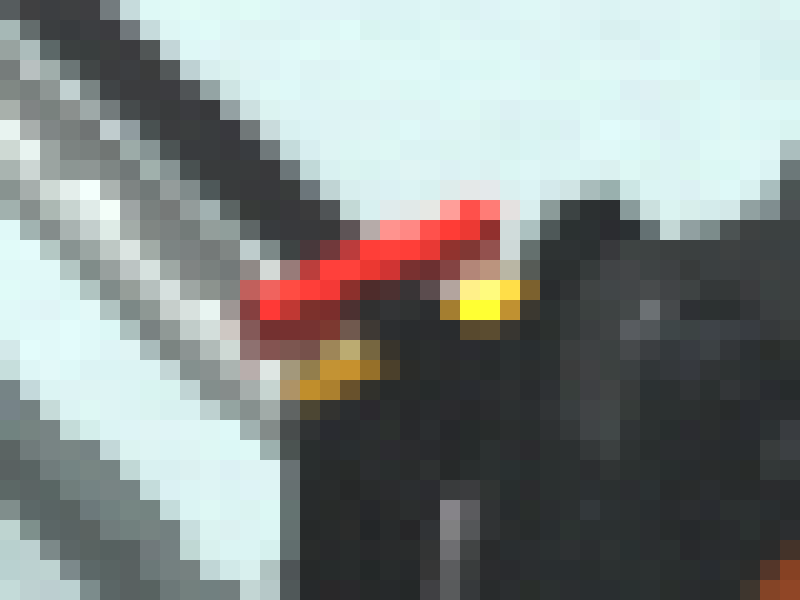

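The zoom shows the yellow line now clearly in front of the red bar, with patches at about (338,190) and (346,187). So we are about 7 mm past level. Coming back by that, then rechecking.

Call:
drive_tool --increments '[[[-0.06,0.73,0],[0,0,0],1],[[-0.06,0.73,0],[0,0,0],1],[[-0.06,0.73,0],[0,0,0],1],[[-0.06,0.73,0],[0,0,0],1]]'

```text
clock: 8.37
position: [0.6538, -0.0507, 0.0162]
ee_rot: [[-0.088, 0.996, -0.001], [0.996, 0.088, 0.001], [0.001, -0.001, -1.0]]
wrist_force: [-0.6, 3.6, 0.5]
opening: 0.998
grip_force: 1.9
```

```bash
python3 gap.py|head -5; python3 look.py l4|tail -1
python3 - <<'E'
from h import *
f=cam("side");H=np.array([.604,.140]);a=np.radians(-84.9);u=np.array([np.cos(a),np.sin(a)]);v=np.array([-u[1],u[0]])
im=np.load("l3.npy");R,G,B=im[...,0],im[...,1],im[...,2]
print(R[183:191,333:348].round())
for thr in(60,90,120):
    w=np.where((G-B)<18,R-np.maximum(G,B),0);ys,xs=np.nonzero(w>thr);k=(xs>331)&(xs<346)&(ys>180)&(ys<190);xs,ys=xs[k],ys[k]
    A=np.array([(onz(f,x,y,.070)[:2]-H)@u*1e3 for x,y in zip(xs,ys)]);print(thr,len(xs),np.average(A,weights=w[ys,xs]))
E
```

```text
tcp r,v mm 195.3108838113374 32.63339573353811 [-0.9   3.82  1.04]
collar edge cols [332.92 333.44 333.64 333.85 333.99 333.95 333.99 334.28]
rim r [[121.   122.86 123.68 124.53 125.14 125.2  125.48 126.62]
 [ 52.6   51.24  49.13  47.04  44.77  42.09  39.57  37.66]]
184 [0.   0.   0.   0.   0.   0.   0.   0.   0.   0.02 0.07 0.41 0.47 0.84
yellow []
[[ 91.  59.  36.  36.  36.  35.  59. 114. 164. 174. 191. 192. 148.  92.
  130.]
 [ 81. 119.  78.  39.  45.  71. 118. 183. 195. 190. 146.  92.  81.  93.
  130.]
 [ 73.  91. 132.  95. 117. 188. 195. 148. 131.  77.  68.  84. 113. 118.
  116.]
 [ 80. 121. 151. 189. 195. 153.  88.  50.  48.  37.  57. 112. 174. 183.
  178.]
 [100.  84. 176. 120.  79.  77.  48.  30.  33.  31.  29. 103. 212. 226.
  120.]
 [130.  84.  74.  75.  75.  78.  70.  39.  29.  26.  27.  27.  56.  58.
   35.]
 [129.  90.  84.  78.  74. 100. 118.  75.  36.  26.  28.  27.  27.  26.
   28.]
 [108. 115. 140. 103.  92. 122. 124.  95.  47.  27.  28.  28.  28.  25.
   28.]]
60 24 126.28235269389883
90 16 126.72934689419716
120 11 126.2414841647906gap.py:19: RuntimeWarning: divide by zero encountered in scalar divide
  s=red[row,328:340]; i=np.argmax(s>.4); c=328+i-1+(.4-s[i-1])/(s[i]-s[i-1]); print("red left",row,c,onv(c,row,-.015))
h.py:11: RuntimeWarning: invalid value encountered in divide
  for _ in range(30): s=d/(1+f["k1"]*(s@s))
```

Level: the yellow line is hidden inside the red bar, and the estimates put it within about ±1 mm. Now I'll close the fingers step by step, shifting sideways so the pushing finger stays put.

Call:
drive_tool --increments '[[[-0.42,-0.04,0],[0,0,0],0.9],[[-0.85,-0.07,0],[0,0,0],0.8],[[-1.27,-0.11,0],[0,0,0],0.7],[[-1.7,-0.15,0],[0,0,0],0.6],[[-1.7,-0.15,0],[0,0,0],0.6]]' --newtons 30

```text
clock: 9.48
position: [0.637, -0.0536, 0.0174]
ee_rot: [[-0.087, 0.996, 0.001], [0.996, 0.087, -0.0], [-0.0, 0.001, -1.0]]
wrist_force: [-0.3, 2.8, 5.5]
opening: 0.605
grip_force: 2.3
```

```bash
python3 gap.py|head -4; python3 look.py l5
```

```text
tcp r,v mm 195.80400320988664 15.952950285159393 [-0.61  3.48  5.9 ]
collar edge cols [333.32 333.85 334.11 334.31 334.52 334.5  334.53 334.64]
rim r [[122.28 124.19 125.21 126.01 126.87 126.97 127.25 127.76]
 [ 53.5   52.17  50.21  48.09  46.01  43.37  40.85  38.49]]
tcp r,v 0.19580400320988664 0.015952950285159393 [ 0.6373 -0.0536  0.0174] [-0.6111  3.4782  5.8993] 0.6011117753837661
yellow [(347, 186, 35.0), (348, 186, 24.0)]gap.py:19: RuntimeWarning: divide by zero encountered in scalar divide
  s=red[row,328:340]; i=np.argmax(s>.4); c=328+i-1+(.4-s[i-1])/(s[i]-s[i-1]); print("red left",row,c,onv(c,row,-.015))
h.py:11: RuntimeWarning: invalid value encountered in divide
  for _ in range(30): s=d/(1+f["k1"]*(s@s))
```

Call:
drive_tool --increments '[[[-0.01,0.08,0],[0,0,0],0.6],[[-0.01,0.08,0],[0,0,0],0.6],[[-0.01,0.08,0],[0,0,0],0.6]]'

```text
clock: 10.38
position: [0.6373, -0.0529, 0.0174]
ee_rot: [[-0.088, 0.996, 0.002], [0.996, 0.088, -0.001], [-0.001, 0.001, -1.0]]
wrist_force: [-1.2, 3.0, 5.9]
opening: 0.599
grip_force: 1.9
```

```bash
python3 gap.py 2>&1|head -4; python3 look.py l6
```

```text
gap.py:19: RuntimeWarning: divide by zero encountered in scalar divide
  s=red[row,328:340]; i=np.argmax(s>.4); c=328+i-1+(.4-s[i-1])/(s[i]-s[i-1]); print("red left",row,c,onv(c,row,-.015))
h.py:11: RuntimeWarning: invalid value encountered in divide
  for _ in range(30): s=d/(1+f["k1"]*(s@s))
tcp r,v 0.19510356031883413 0.015971717880176872 [ 0.6373 -0.0529  0.0174] [-0.1898  2.9353  5.5693] 0.6030157154084738
yellow [(347, 186, 43.0), (348, 186, 40.0)]
```

Call:
drive_tool --increments '[[[-0.42,-0.04,0],[0,0,0],0.5],[[-0.75,-0.07,0],[0,0,0],0.42],[[-1.0,-0.09,0],[0,0,0],0.36],[[-1.15,-0.1,0],[0,0,0],0.33],[[-1.15,-0.1,0],[0,0,0],0.33]]'

```text
clock: 11.45
position: [0.6263, -0.0536, 0.0173]
ee_rot: [[-0.087, 0.996, 0.003], [0.996, 0.087, -0.0], [-0.001, 0.003, -1.0]]
wrist_force: [1.3, 2.9, 4.9]
opening: 0.333
grip_force: 0.5
```

```bash
python3 gap.py 2>&1|grep -A5 tcp|head -4; python3 look.py l7
```

```text
tcp r,v mm 194.68053828011136 5.04381036567225 [0.63 3.54 6.93]
collar edge cols [332.92 333.46 333.05 333.23 333.65 333.79 326.05 334.01]
rim r [[120.99 122.91 121.74 122.5  124.02 124.65  98.54 125.72]
 [ 52.6   51.27  47.75  45.59  43.96  41.7   20.06  37.  ]]
tcp r,v 0.19468053828011136 0.00504381036567225 [ 0.6263 -0.0535  0.0171] [0.6296 3.536  6.928 ] 0.33411313644172613
yellow []
```

Call:
drive_tool --increments '[[[0,-0.06,0],[0,0,0],0.33],[[0,-0.06,0],[0,0,0],0.33],[[0,-0.06,0],[0,0,0],0.2],[[0,-0.06,0],[0,0,0],0.2],[[0,-0.06,0],[0,0,0],0.2]]' --newtons 30

```text
clock: 12.52
position: [0.6267, -0.0542, 0.0174]
ee_rot: [[-0.087, 0.996, 0.003], [0.996, 0.087, -0.0], [-0.001, 0.003, -1.0]]
wrist_force: [-0.1, 3.2, 7.7]
opening: 0.297
grip_force: 30.3
```

Call:
drive_tool --increments '[[[0,0,0],[0,0,0],0],[[0,0,0],[0,0,0],0],[[0,0,0],[0,0,0],0]]' --newtons 40

```text
clock: 12.77
position: [0.6267, -0.0542, 0.0174]
ee_rot: [[-0.087, 0.996, 0.003], [0.996, 0.087, -0.0], [-0.001, 0.003, -1.0]]
wrist_force: [0.6, 4.7, 8.3]
opening: 0.288
grip_force: 40.7
```

```bash
python3 gap.py 2>&1|grep -A5 tcp|head -4; python3 look.py l8
python3 - <<'E'
from h import *
im=cam("side")["pixels"][:,:,::-1]
z=np.load("l8.npy")[172:202,322:362,::-1]*1.6
cv2.imwrite("pics/fin.png",np.hstack([cv2.resize(im[150:250,310:410],(400,400),interpolation=cv2.INTER_CUBIC),cv2.resize(z.clip(0,255).astype(np.uint8)[:,:30],(400,400),interpolation=cv2.INTER_NEAREST)]))
E
```

```text
tcp r,v mm 195.45995106877908 5.3043459027708835 [-0.17  3.75  7.67]
collar edge cols [333.69 334.29 326.   333.79 334.28 334.68 334.66 334.55]
rim r [[123.5  125.6   97.89 124.34 126.1  127.58 127.69 127.48]
 [ 54.37  53.17  30.82  46.9   45.45  43.81  41.16  38.28]]
tcp r,v 0.1954599510687791 0.0053043459027708835 [ 0.6267 -0.0542  0.0174] [-0.1673  3.7467  7.6722] 0.29504488865033124
yellow []
```

View pics/fin.png

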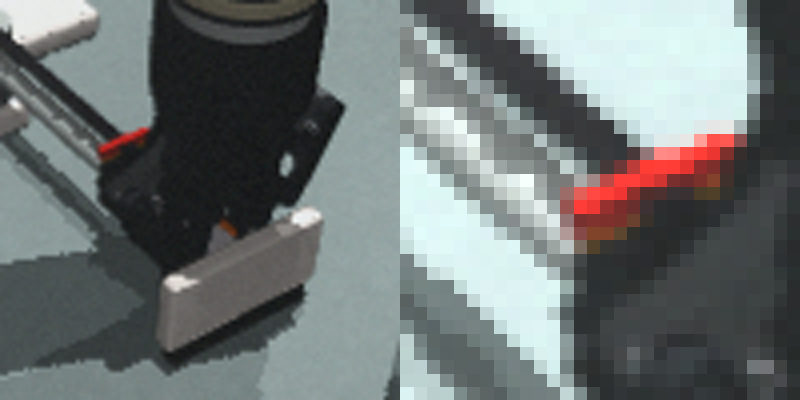

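The leg is held at the mark: only a faint sliver of yellow shows at the front edge of the red bar. The fingers are clamped on tube and lever at 40 N with about a 25 mm gap, so the lever is shut. The foot is still fully out. Handing in.

```bash
python3 -c "
from plant import manip
print(manip.sign_off())"
```

```text
the job is handed in; nothing more can be done
None
```

I handed the job in with the foot swung fully out, the leg held within an estimated 1–1.5 mm of the red mark and the lever clamped shut in the grip; no verdict came back, and the detent click and lever angle were inferred from force, camera view and finger opening.

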